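# Release and remove a latched battery pack with a rod through the slot

## Robot

A 6-joint arm with a two-finger parallel gripper is mounted at the origin on the work surface. World frame = base frame: x ahead of the robot, y to its left, z up, the work surface at z = 0. Lengths are in mm, angles in rad, forces in N, time in s.
With the tool pointing down it reaches from about 275 to 825 mm from the base axis. Payload 5.2 kg.
Tool frame: the origin (TCP) lies at the very end of the fingers, on their centre line; the grasp point (between the pads) lies 19 mm behind it; z points along the fingers, y is the direction in which the jaws open and shut (so a half turn about z gives the same grasp; the last joint's range is limited). The gripper opens to 93 mm and grips with 3 to 60 N. Pads are 15 mm wide; open, the fingers measure 128 mm over their backs; the gripper's body (75 mm by 188 mm) begins 65 mm behind the grasp point.
Start: joints at [0.905, 0.259, 1.535, -0, 1.348, -0.203], TCP at [245.53, 492.158, 218.653] pointing down, gripper open.
Joint ranges: [-3.14, 3.14], [-0.91, 2.08], [0.19, 2.58], [-1.22, 4.36], [0.22, 2.71], [-3.12, 3.12]. Speed limits (rad/s): [2.57, 2.57, 3.14, 3.14, 3.14, 3.14].

## Interface

Orientations are given as [roll, pitch, yaw] about the fixed x, y, z axes, in that order (R = Rz(yaw) Ry(pitch) Rx(roll)).
In Python, from bench import robot gives the robot as it stands. The module is installed in compiled form; this text tells all that it offers. Calls block until the motion is done:
- robot.move_ptp(position, orientation): joint-space move of the TCP to a pose.
- robot.move_linear(position, ori=None, speed=150, f_stop=None): straight line of the TCP; ori=None keeps the orientation; speed is the mean speed in mm/s. With f_stop (N) it stops when the force on the tool has changed by that much, and returns True; else False.
- robot.move_j(angles): joint-space move.
- robot.move_gripper(opening): opening from 0.0 (shut) to 1.0 (fully open); the grip force is fixed at half the most; returns when the fingers have stopped.
- robot.sleep(seconds).
- robot.inverse_kinematics(position, orientation): joint angles nearest the present ones, or None.
- robot.get_image(name): name is "scene" or "top" or "wrist"; returns a dict with "img" (400x640x3 uint8, blue, green, red), "fovy" (degrees; the focal length in pixels is half the picture's height over the tangent of half this angle, whatever the lens; pixels are square), "cx", "cy" (the principal point, pixels), "k1" (the pictures are not rectified: a ray, as slopes to the right and down, at radius r is drawn at 1 + k1 r^2 times it, then the intrinsics apply), "eye" and "orientation" of the camera in the world. Camera axes: x right, y down, z forward; pixel columns grow to the right and rows downward; lengths in mm; the calibration is good to about 2 mm. A picture is of the moment at which its call begins. There is no depth.
A pose or a line that the arm cannot do raises robot.MotionError and nothing moves.
- robot.hand_in(): hands the job in, once; it reports no verdict.
Readings, each from a call of its own:
- robot.current_t(): time.
- robot.current_qpos(): joint angles.
- robot.current_joint_vel(): joint speeds.
- robot.current_joint_efforts(): joint torques, N m.
- robot.current_tcp_pos(): TCP position.
- robot.current_eef_rot(): TCP orientation.
- robot.current_contact_force(): force on the tool from outside, world axes, zero at the start.
- robot.current_ft_torque(): the same for the moment, N m.
- robot.current_gripper_width(): opening from 0.0 (shut) to 1.0 (fully open).
Only numpy, scipy, OpenCV 4.12 (cv2) and the standard library are available. Lean on these libraries where they do the work, as an engineer would, in place of code of your own. Each camera call takes 0.05 s, during which the arm holds its last target.

## Task

Take the battery pack out of the handheld instrument that lies face down in the sloping cradle: with the long thin rod tool from the driver rack, reach through the slot in the instrument's back and press the hidden catch, without forcing it, until the catch end of the pack springs up. Put the rod back in the rack, hanging upright in a hole, then lift the pack out and set it gently down flat in the black tray. Leave the other two drivers and the jar where they are.

Things in the scene. Friction and masses are not known exactly. Their poses are not given: they have to be found in the camera images.
- instrument: Grey rugged handheld, fixed, face down on a sloping aluminium cradle: 216 long, 110 wide, 60 mm thick. Origin on its back face, 106 mm up the slope from its lower end. x up the slope along it, y across, z square out of the back face, 30 degrees from vertical (leaning to the robot's left). Highest edge 185 mm above the bench. Pack bay in its lower half, slot at x = 36 mm.
- slot (a point): Centre of the slot's mouth, level with the back face; axes as the instrument's. Slot 12 mm wide (along x), 28 mm long (along y), walls 8 to 12 mm thick, black bezel 0.8 mm high; it leads in along -z, and the rod passes only when held along z. The catch's flat tab lies 38 mm below the mouth and reaches past the slot on all sides.
- catch: Hidden white plastic catch, a sprung bell crank; origin on its pivot, 30 mm below the slot along the slope and 40 mm under the back face; y = pivot axis. Pressed through the slot it needs 4 to 9 N: the hook lets go after about 6 mm of tab travel (rod tip 44 mm below the mouth), dead stop at 10 mm (48 mm). It turns 0.2 rad about +y to let go, 0.34 at the stop, and springs back.
- pack_center (a point): Centre of the battery pack: black block 100 long, 54 wide, 40.5 mm high, 0.24 kg; 20 mm above its underside. x along it to the head (catch end, with a 9 mm tongue 6 to 12 mm above the underside), y across, z out of its top. Latched: square in the bay with 1.5 mm play, 85 mm down the slope from the slot, top 14 mm proud. Pinch it across its width.
- pack_head (a point): Middle of the top edge at the pack's head end, 50 mm along x and 20.5 mm above the pack's centre; same axes. It stands 14 mm out from the back face when latched. Released, a spring lifts it to about 28 mm, the pack pivoting 8 degrees on its lower end; it stays so, loose, and can be drawn out square to the back face.
- rod_grip (a point): Middle of the rod tool's handle: black cylinder 22 mm across, 70 mm long, collar 28 mm across and 4 mm thick at its foot, then a plain steel rod 7 mm thick, 80 mm long, all in line; 0.11 kg. z from tip to handle; the tip is 115 mm below this point, the top 35 mm above. It hangs in the rack by its collar, this point 125 mm above the bench. Slimmest handle of the three.
- rod_tip (a point): The rod tool's flat lower tip, on its axis; z points up to the handle.
- rack: Grey sheet-metal driver rack, fixed: top plate 56 (x) by 215 (y) mm, 6 mm thick, upper side 90 mm above the bench; three through holes 16 mm across at x = 0, y = -70, 0 and +70 mm, one driver hanging in each. End panels at y = -106 and +106 mm, foot plate 4 mm thick. Origin under its middle, on the bench.
- nut_driver_grip (a point): Bystander: handle middle of the nut driver in the rack (handle 26 mm across, 70 mm long, top 160 mm above the bench; shaft 13 mm thick, too thick for the slot).
- stubby_grip (a point): Bystander: handle middle of the stubby screwdriver in the rack (fat handle 32 mm across, 55 mm long, top 145 mm above the bench; shaft 42 mm long, too short to work the catch).
- tray: Black open tray, fixed: 200 (x) by 180 (y) by 26 mm high, walls 4 mm, floor 4 mm thick. Origin: centre of its underside, on the bench.
- jar: Bystander: white jar with a green lid, 60 mm across, 62 mm high; origin at the centre of its underside.
There are look-alikes about, which are no part of the job. What is shaped like the part that bears pack_center but red is not meant.

How it is judged:
By the outcome, as a careful person would: the job done as asked, in the order asked, and still so for the second after the job is handed in, with the robot touching nothing.
It also fails if it takes over 72 s, if anything falls off the work surface, if the arm or the gripper's body presses on something with over 40 N, if the wrist force passes 120 N, or if a joint passes its speed limit or range.

## Working session

There is one attempt and no reset: what is moved stays moved. The work goes in short steps, each a Python script; the robot and the scene stay as the last script left them, time stands still between calls to the robot, and variables do not carry over. Pictures are saved under pics/ and viewed, and the job is handed in when it is done.

```bash
mkdir -p pics; ls; cat > h.py <<'E'
import numpy as np, cv2, json
from scipy.spatial.transform import Rotation as R
from bench import robot
def snap(name,fn):
    d=robot.get_image(name); cv2.imwrite(f'pics/{fn}.png',d['img'])
    m={k:(np.array(v).tolist()) for k,v in d.items() if k!='img'}
    json.dump(m,open(f'pics/{fn}.json','w')); return d
def load(fn): return json.load(open(f'pics/{fn}.json'))
E
python3 - <<'E'
from h import *
for n in ['scene','top','wrist']:
    d=snap(n,n+'0'); print(n,{k:v for k,v in d.items() if k!='img'})
print(robot.current_t(),robot.current_eef_rot(),robot.current_contact_force())
E
```

```text
pics
scene {'fovy': 44.81505746746352, 'cx': 321.54298698191536, 'cy': 202.44850224393494, 'k1': -0.011630637268495739, 'eye': array([1291.31664892,  719.26187144,  769.55770421]), 'orientation': array([-2.13534544, -0.01106957,  2.3982426 ])}
top {'fovy': 55.313093489225665, 'cx': 326.94200652184384, 'cy': 196.37406030873575, 'k1': -0.08161509797456351, 'eye': array([ 364.1245569 ,  -19.92491872, 1229.98801689]), 'orientation': array([-2.92482101e+00, -1.85107988e-03, -1.53853522e+00])}
wrist {'fovy': 60.04007214585661, 'cx': 323.2033084229013, 'cy': 202.66506257091666, 'k1': -0.007321309582552093, 'eye': array([170.72184674, 529.21136306, 383.5072153 ]), 'orientation': array([2.83770150e+00, 1.81104037e-03, 1.10830390e+00])}
0.15 [-3.14023792e+00 -2.53861932e-04  2.67882539e+00] [-0.56975529  0.69366393  0.24205568]
```

View pics/scene0.png

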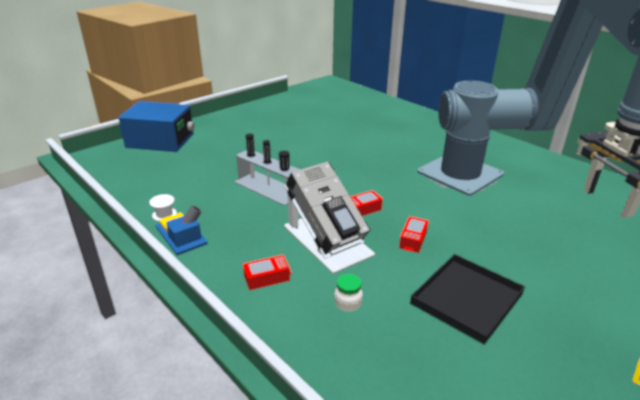

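View pics/top0.png

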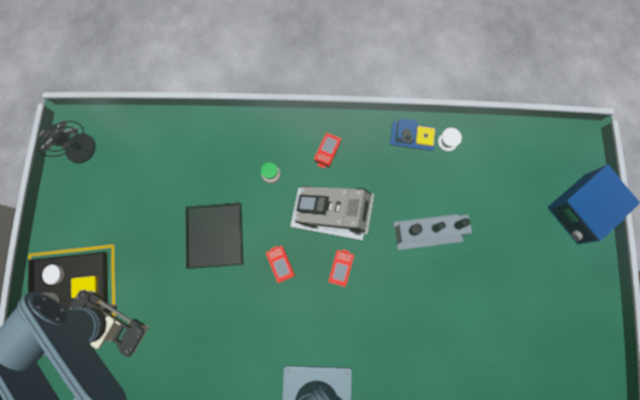

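View pics/wrist0.png

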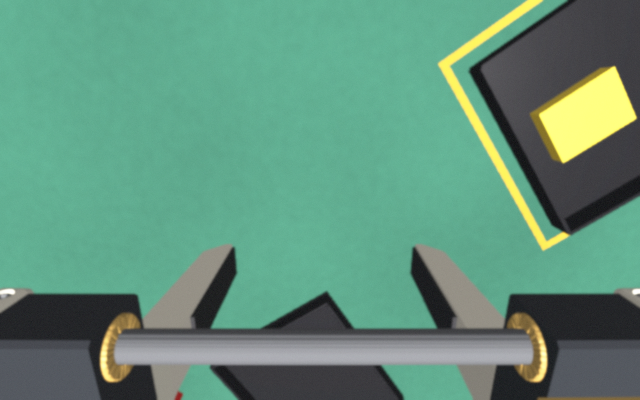

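```bash
cat >> h.py <<'E'
def proj(m,P):
    P=np.atleast_2d(P).astype(float); Rm=R.from_euler('xyz',m['orientation']).as_matrix()
    c=(P-np.array(m['eye']))@Rm; s=c[:,:2]/c[:,2:]; r2=(s**2).sum(1,keepdims=True)
    f=200/np.tan(np.radians(m['fovy'])/2)
    return s*(1+m['k1']*r2)*f+[m['cx'],m['cy']]
def ray(m,p):
    f=200/np.tan(np.radians(m['fovy'])/2); d=(np.array(p,float)-[m['cx'],m['cy']])/f; s=d.copy()
    for _ in range(20): s=d/(1+m['k1']*(s@s))
    v=R.from_euler('xyz',m['orientation']).apply([s[0],s[1],1]); return np.array(m['eye']),v/np.linalg.norm(v)
def atz(m,p,z):
    e,v=ray(m,p); return e+v*(z-e[2])/v[2]
def tri(obs):
    A=np.zeros((3,3));b=np.zeros(3)
    for m,p in obs:
        e,v=ray(m,p); M=np.eye(3)-np.outer(v,v); A+=M;b+=M@e
    X=np.linalg.solve(A,b); return X,[np.round(proj(m,X)[0]-p,1) for m,p in obs]
def crop(fn,x,y,w,h,k,out):
    i=cv2.imread(f'pics/{fn}.png')[y:y+h,x:x+w]; cv2.imwrite(f'pics/{out}.png',cv2.resize(i,None,fx=k,fy=k,interpolation=cv2.INTER_CUBIC))
E
python3 - <<'E'
from h import *
crop('top0',380,190,110,80,7,'c1'); crop('scene0',220,120,170,150,4,'c2'); crop('top0',280,170,110,80,7,'c3')
t=load('top0')
print(proj(t,[[0,0,0],[500,0,0]]))
for p in [(214,235),(188,207),(241,204),(243,265),(189,268)]: print(atz(t,p,26))
E
```

```text
[[315.69609233 401.60619444]
 [321.42387655 237.05295538]]
[491.62851849 341.68895456  26.        ]
[579.21086911 435.79001076  26.        ]
[594.95758289 262.88781349  26.        ]
[401.08683187 241.58563548  26.        ]
[384.73376667 412.15666714  26.        ]
```

View pics/c1.png

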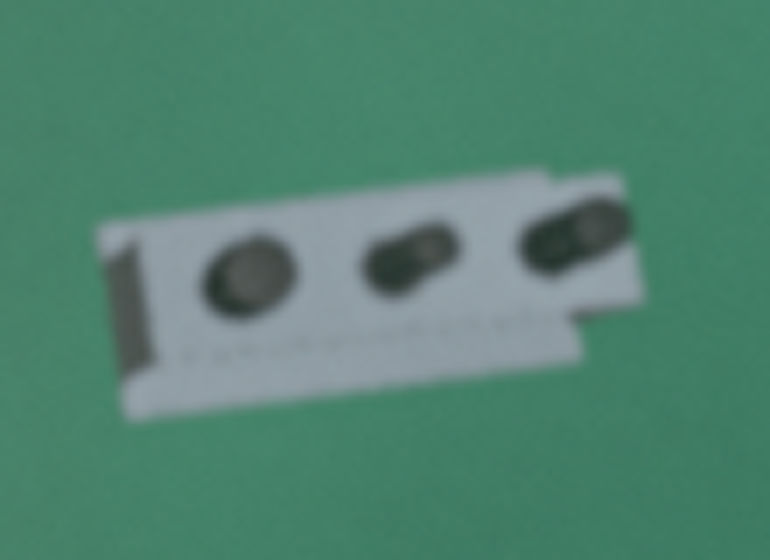

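View pics/c2.png

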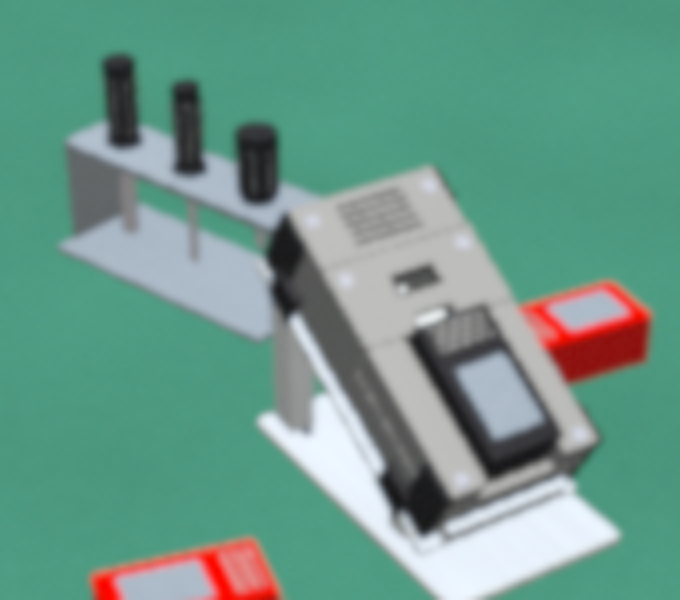

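View pics/c3.png

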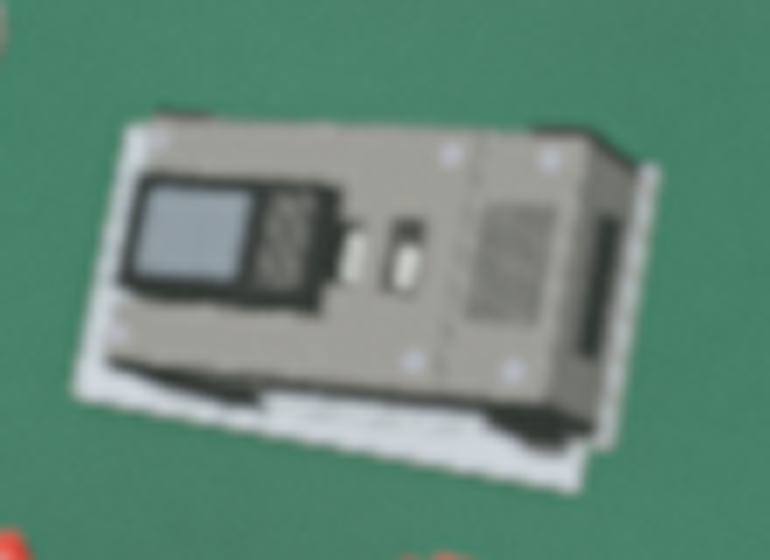

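```bash
python3 - <<'E'
from h import *
t=load('top0'); s=load('scene0')
def T(x,y,ox=380,oy=190): return (ox+(x-.0)/7,oy+y/7)
def S(x,y): return (220+x/4,120+y/4)
print('rodtop',atz(t,T(437,242),160),tri([(t,T(437,242)),(s,S(186,87))]))
print('rod foot',atz(t,T(392,270),90))
print('nut top',atz(t,T(605,222),160), 'stub top',atz(t,T(257,270),145))
for c in [(97,225),(622,175),(645,303),(128,420)]: print('rack c',atz(t,T(*c),90 ))
U=lambda x,y:T(x,y,280,170)
print('slot',tri([(t,U(405,257)),(s,S(416,277))]))
print('pack head top edge mid',tri([(t,U(330,247)),(s,S(462,318))]))
print('pack low edge mid',tri([(t,U(130,243)),(s,S(528,463))]))
print('inst hi corners',tri([(t,U(585,132)),(s,S(432,165))]),tri([(t,U(555,405)),(s,S(290,213))]))
E
```

```text
rodtop [ 528.24203078 -345.80353497  160.        ] (array([ 526.981921  , -345.03050672,  156.19714818]), [array([-0.6,  0.6]), array([-0.8, -0.3])])
rod foot [ 526.18328333 -347.01792019   90.        ]
nut top [ 538.48737619 -415.96561369  160.        ] stub top [ 516.74646851 -275.12493751  145.        ]
rack c [ 541.99712467 -218.71390727   90.        ]
rack c [ 570.92218361 -450.39631622   90.        ]
rack c [ 514.85586094 -458.1339116    90.        ]
rack c [ 458.47434023 -231.76717262   90.        ]
slot (array([572.4372163 , -45.64907105, 144.57735141]), [array([-0.4,  0.3]), array([-0.6, -0.1])])
pack head top edge mid (array([574.0909511 , -10.05842457, 132.66711609]), [array([-2. ,  1.6]), array([-2.9, -0.5])])
pack low edge mid (array([588.83737943,  73.84876103,  73.01043397]), [array([-0.3,  0.2]), array([-0.5, -0.1])])
inst hi corners (array([581.10731896, -80.69234976, 225.43467712]), [array([-12.2,   9.8]), array([-16.4,  -4.6])]) (array([ 544.71604686, -138.74409681,  134.3178278 ]), [array([ 9.8, -9.8]), array([14.9,  2.4])])
```

```bash
cat >> h.py <<'E'
def cam_in_tool():
    m=load('wrist0'); Rt=R.from_euler('xyz',[-3.14023792,-2.53861932e-04,2.67882539]); p=np.array([245.53,492.158,218.653])
    return Rt.inv()*R.from_euler('xyz',m['orientation']), Rt.inv().apply(np.array(m['eye'])-p)
def tool_for_cam(Rc,eye):
    a,b=cam_in_tool(); Rt=Rc*a.inv(); return eye-Rt.apply(b), Rt.as_euler('xyz')
def lookat(target,d,n,up):
    # camera at target+n*d looking at -n; image-down = -up
    z=-np.array(n)/np.linalg.norm(n); y=-np.array(up,float); y-=z*(y@z); y/=np.linalg.norm(y); x=np.cross(y,z)
    return tool_for_cam(R.from_matrix(np.array([x,y,z]).T), np.array(target)-z*d)
E
python3 - <<'E'
from h import *
a,b=cam_in_tool(); print(a.as_matrix().round(3),b.round(1))
for ang in np.arange(0,360,30):
    up=[np.cos(np.radians(ang)),np.sin(np.radians(ang)),0]
    o=[]
    for tg,n,d in [([575,-10,130],[0,.5,.866],330),([575,-10,130],[0,0.2,1],330),([527,-346,120],[0,0,1],330),([527,-346,120],[0,.3,.9],300)]:
        p,e=lookat(tg,d,n,up); q=robot.inverse_kinematics(p,e); o.append((None if q is None else np.round(q,2).tolist(), p.round(0).tolist()))
    print(ang,o)
E
```

```text
[[ 0.    -0.954 -0.299]
 [ 1.     0.    -0.   ]
 [ 0.    -0.299  0.954]] [  83.5   -0.5 -164.8]
0 [([0.28, 0.18, 1.7, -0.63, 1.16, 1.99], [545.0, 63.0, 258.0]), ([-0.05, 0.04, 1.71, -0.2, 1.07, 1.55], [545.0, 18.0, 275.0]), ([-0.95, 0.18, 1.55, 0.26, 1.23, 0.56], [497.0, -347.0, 268.0]), ([-0.73, 0.07, 1.83, -0.03, 0.81, 0.81], [497.0, -309.0, 232.0])]
30 [([0.16, 0.14, 1.67, -0.45, 1.15, 1.34], [548.0, 52.0, 265.0]), ([-0.2, 0.05, 1.67, 0.01, 1.15, 0.82], [549.0, 4.0, 278.0]), ([-0.99, 0.3, 1.4, 0.31, 1.43, 0.02], [501.0, -362.0, 268.0]), ([-0.81, 0.14, 1.69, 0.09, 1.01, 0.18], [501.0, -323.0, 236.0])]
60 [([0.05, 0.18, 1.56, -0.29, 1.26, 0.67], [559.0, 42.0, 271.0]), ([-0.28, 0.14, 1.54, 0.11, 1.33, 0.22], [560.0, -7.0, 280.0]), ([-0.97, 0.43, 1.21, 0.27, 1.63, -0.44], [512.0, -373.0, 268.0]), ([-0.8, 0.25, 1.51, 0.08, 1.23, -0.3], [512.0, -334.0, 240.0])]
90 [([0.01, 0.3, 1.37, -0.22, 1.48, 0.03], [576.0, 38.0, 273.0]), ([-0.28, 0.28, 1.36, 0.1, 1.53, -0.28], [576.0, -11.0, 281.0]), ([-0.9, 0.56, 1.01, 0.19, 1.81, -0.88], [528.0, -376.0, 268.0]), ([-0.74, 0.38, 1.31, -0.01, 1.44, 
[... 1374 characters left out ...]
0, 90.0, 243.0]), ([0.19, 0.38, 1.36, -0.49, 1.52, -2.9], [574.0, 49.0, 269.0]), ([-0.57, 0.27, 1.44, -0.27, 1.27, 2.63], [526.0, -316.0, 268.0]), ([-0.33, 0.28, 1.68, -0.68, 1.07, 3.11], [526.0, -280.0, 222.0])]
300 [(None, [558.0, 85.0, 245.0]), ([0.18, 0.24, 1.53, -0.5, 1.32, 2.89], [559.0, 44.0, 270.0]), ([-0.68, 0.16, 1.58, -0.12, 1.12, 1.98], [511.0, -320.0, 268.0]), ([-0.43, 0.15, 1.83, -0.61, 0.85, 2.48], [511.0, -284.0, 224.0])]
330 [([0.37, 0.28, 1.65, -0.75, 1.27, 2.58], [548.0, 75.0, 251.0]), ([0.1, 0.12, 1.67, -0.4, 1.15, 2.28], [548.0, 33.0, 272.0]), ([-0.83, 0.13, 1.62, 0.1, 1.11, 1.24], [500.0, -331.0, 268.0]), ([-0.58, 0.07, 1.88, -0.34, 0.73, 1.64], [500.0, -295.0, 227.0])]
```

```bash
python3 - <<'E'
from h import *
p,e=lookat([575,0,125],330,[0,.5,.866],[0,1,0]); robot.move_ptp(p,e); robot.sleep(.2)
m=snap('wrist','w1'); print(robot.current_t(),robot.current_tcp_pos()-p,m['eye'],m['orientation'])
p,e=lookat([527,-346,120],330,[0,0,1],[0,1,0]); robot.move_ptp(p,e); robot.sleep(.2)
snap('wrist','w2'); snap('top','top1'); snap('scene','scene1'); print(robot.current_t())
E
```

```text
2.3917 [-0.11435672  0.71789144  0.00852963] [575.6188901  166.27097442 411.42260028] [ 2.61771833e+00 -1.88556824e-04  1.52634914e-03]
4.35
```

View pics/w1.png

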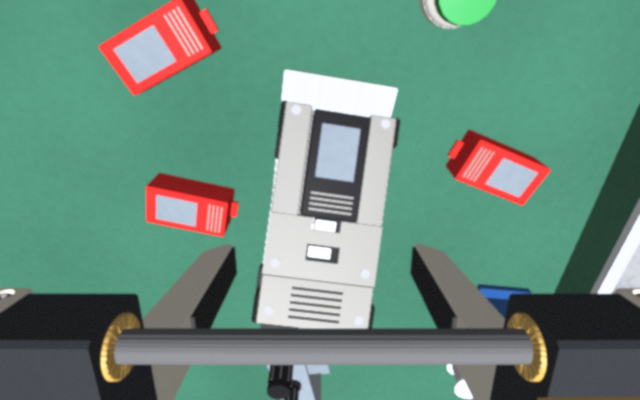

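View pics/w2.png

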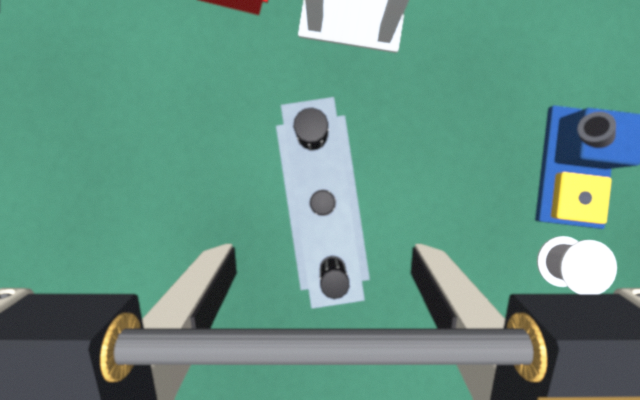

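```bash
python3 - <<'E'
from h import *
crop('w2',265,90,115,90,6,'c4'); crop('w2',265,165,115,145,5,'c4b'); crop('w1',245,60,160,135,5,'c5'); crop('w1',245,190,160,140,5,'c6')
E
```

```text
(no output)
```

View pics/c4b.png

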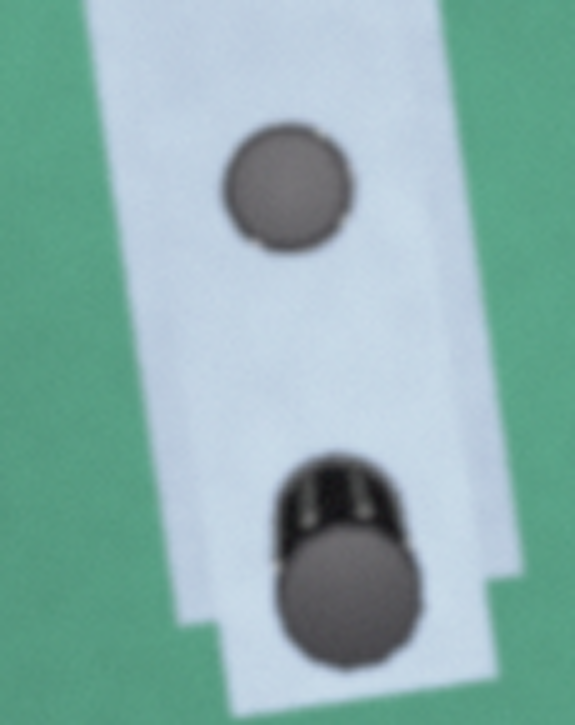

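View pics/c5.png

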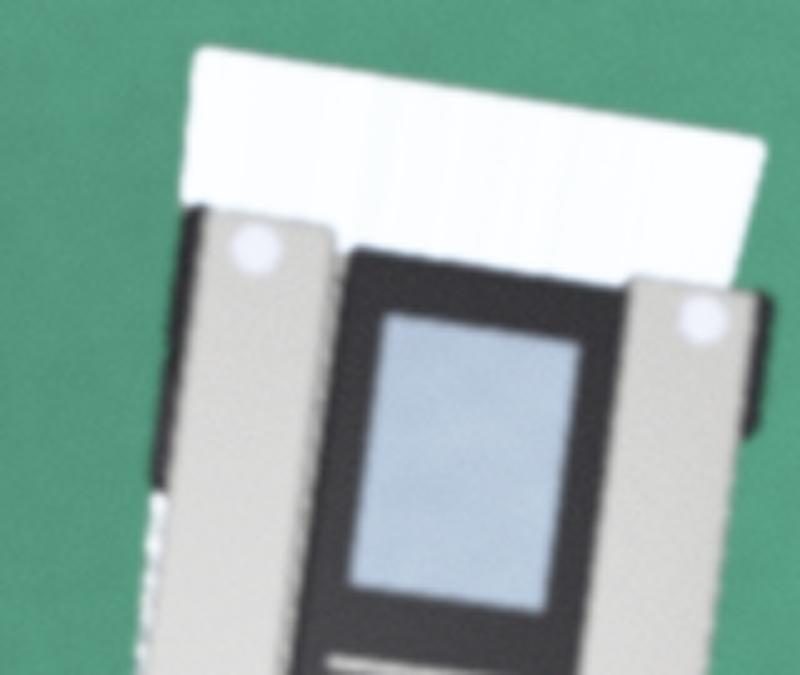

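View pics/c6.png

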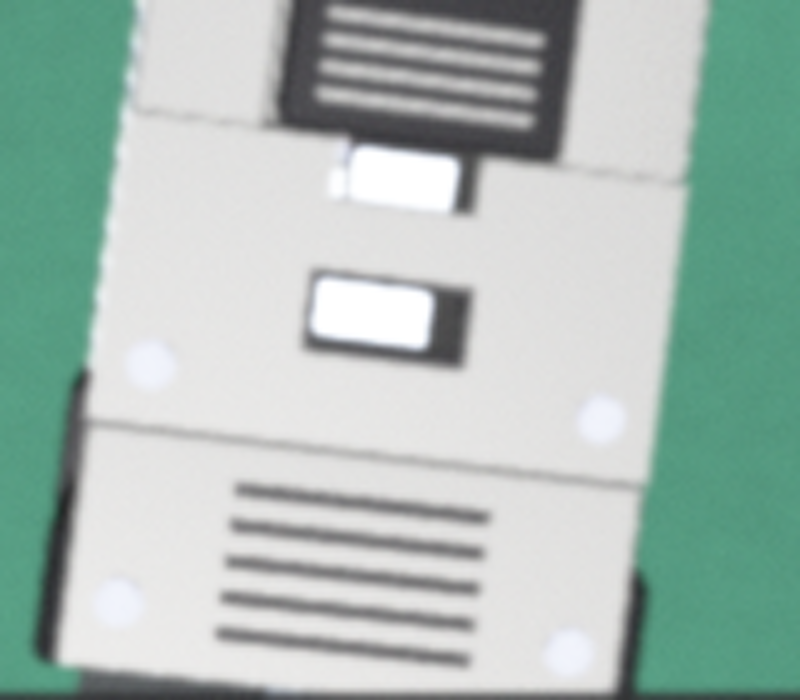

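View pics/c4.png

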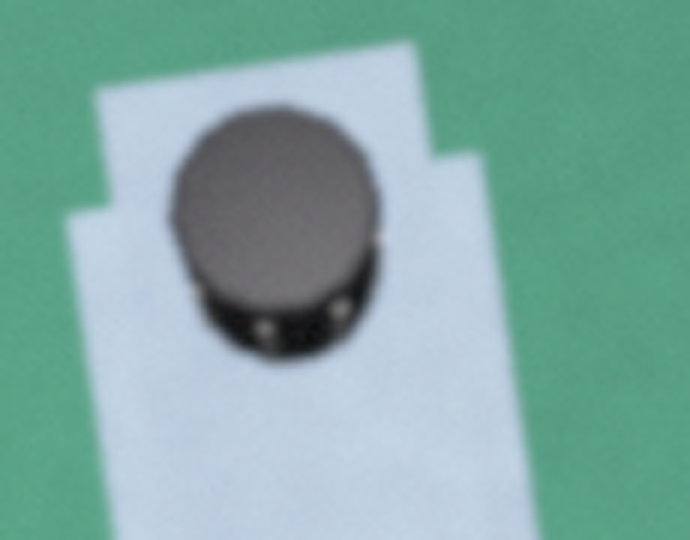

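```bash
cat >> h.py <<'E'
def inst(v):
    # R: z leans 30deg to left; x up the slope
    yaw=v[3]; ux=np.array([np.cos(yaw),np.sin(yaw),0]); s,c=.5,np.sqrt(.75)
    X=ux*c+np.array([0,0,s]); Z=-ux*s+np.array([0,0,c]); Y=np.cross(Z,X)
    return np.array([X,Y,Z]).T, np.array(v[:3])
E
cat > fit.py <<'E'
from h import *
from scipy.optimize import least_squares
m=load('w1')
c5=lambda x,y:(245+x/5-.4,60+y/5-.4)
c6=lambda x,y:(245+x/5-.4,190+y/5-.4)
# view: image right = world +x; inst y: x(up)=-Y world => y=Z x X -> about +x world
obs=[((36,0,0),c6(388,318)),
((-106,-55,0),c5(200,207)),((-106,55,0),c5(760,290)),
((-99,-27,14),c5(350,247)),((-99,27,14),c5(634,285)),((1,-27,14),c6(282,125)),((1,27,14),c6(558,161)),
((110,-55,0),c6(55,664))]
P=np.array([o[0] for o in obs],float);I=np.array([o[1] for o in obs])
def f(v):
    M,o=inst(v); return (proj(m,P@M.T+o)-I).ravel()
for w in ('free','zfix'):
    if w=='free': r=least_squares(f,[575,-15,130,-1.6],loss='soft_l1',x_scale=[10,10,10,.1]); v=r.x
    else: r=least_squares(lambda u:f([u[0],u[1],130,u[2]]),[575,-15,-1.6],loss='soft_l1'); v=[r.x[0],r.x[1],130,r.x[2]]
    print(w,np.round(v,3)); print(f(v).reshape(-1,2).round(1).tolist())
    M,o=inst(v); S=M@[36,0,0]+o; print('slot',S)
    for n in('top0','scene0'): print(n,proj(load(n),[S,M@[1,0,14]+o]).round(1).tolist())
E
python3 fit.py; python3 - <<'E'
from h import *
t=load('w2');c=lambda x,y:(265+x/5-.4,165+y/5-.4)
d=lambda x,y:(265+x/6-.4,90+y/6-.4)
print('rod',atz(t,c(288,188),160),'nut',atz(t,c(350,597),160),'stub',atz(t,d(275,208),145))
print('rack corners', [atz(t,p,90).round(1).tolist() for p in (d(95,90),d(412,42),c(233,717),c(497,678))])
print('jaw centre fingertip', atz(t,c(288,188),125))
E
```

```text
free [580.025 -14.641 125.586  -1.723]
[[0.3, 0.0], [1.2, -0.5], [-0.2, 0.2], [-0.4, -0.7], [-0.6, 0.5], [-1.1, 0.1], [0.6, 0.3], [0.3, -0.0]]
slot [575.28852263 -45.45572634 143.58641093]
top0 [[337.4, 206.2], [324.8, 204.2]]
scene0 [[322.6, 189.9], [331.0, 198.3]]
zfix [580.005 -12.745 130.     -1.722]
[[0.3, 1.3], [0.4, -1.3], [0.6, -0.5], [-0.7, -1.5], [-0.0, -0.2], [-1.5, 0.9], [1.1, 1.2], [-0.5, 2.4]]
slot [575.32391546 -43.56836973 148.        ]
top0 [[336.8, 205.8], [324.1, 203.9]]
scene0 [[323.1, 188.7], [331.6, 197.1]]
rod [ 527.94284527 -344.45571127  160.        ] nut [ 538.54033663 -413.290101    160.        ] stub [ 517.33323552 -275.51558936  145.        ]
rack corners [[483.9, -242.6, 90.0], [539.1, -234.1, 90.0], [516.5, -454.9, 90.0], [571.7, -446.7, 90.0]]
jaw centre fingertip [ 527.85348574 -344.43551525  125.        ]
```

```bash
python3 - <<'E'
from h import *
yw=0.1525; x=np.array([-np.sin(yw),np.cos(yw),0]); z=np.array([0,0,-1.]); M=np.array([x,np.cross(z,x),z]).T
e=R.from_matrix(M).as_euler('xyz'); P=np.array([527.9,-344.5,0])
robot.move_ptp(P+[0,0,185],e); robot.move_linear(P+[0,0,106],speed=120)
robot.move_gripper(0.0); print('w',robot.current_gripper_width()*93,robot.current_contact_force(),robot.current_tcp_pos(),robot.current_eef_rot(), e)
snap('wrist','w3'); print(robot.current_t())
E
```

```text
w 21.47848723893703 [0.50476015 0.08167538 0.77776871] [ 527.86318898 -344.49160552  105.97341714] [-3.14152732e+00 -5.83235190e-05  1.72327890e+00] [3.14159265 0.         1.72329633]
6.8417
```

View pics/w3.png

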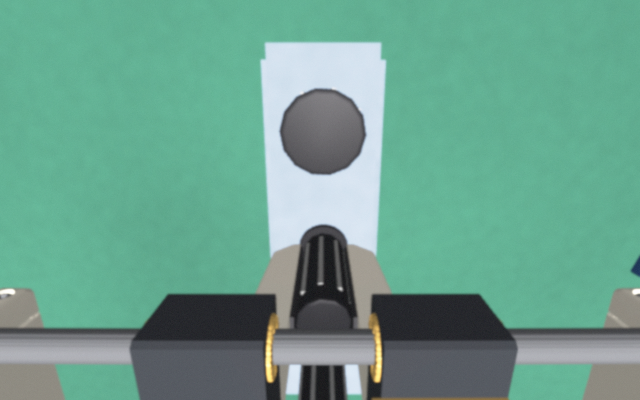

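```bash
cat >> h.py <<'E'
V=[580.02,-13.7,127.8,-1.7225]   # instrument, between free and z-fixed fits
MI,OI=inst(V)
def w(p): return MI@np.array(p,float)+OI
def slotpose(h,dx=0,dy=0):
    """tip h mm above mouth"""
    z=-MI[:,2]; x=-MI[:,1]; M=np.array([x,np.cross(z,x),z]).T
    return w([36+dx,dy,h+96]), R.from_matrix(M).as_euler('xyz')
E
python3 - <<'E'
from h import *
for h in (90,40,0,-45):
  p,e=slotpose(h); print(p,robot.inverse_kinematics(p,e))
p=robot.current_tcp_pos(); robot.move_linear(p+[0,0,150],speed=200)
print(robot.current_gripper_width()*93,robot.current_contact_force())
p,e=slotpose(90); robot.move_ptp(p,e)
p,e=slotpose(25); robot.move_linear(p,e,speed=120); robot.sleep(.3)
snap('wrist','w4'); snap('scene','s4');print(robot.current_t(),robot.current_tcp_pos()-p)
E
```

```text
[589.36285661  47.41305038 306.8807251 ] [ 0.18580399  0.43731286  1.18303385 -0.49538451  1.69357522 -1.25187134]
[585.58479517  22.70017414 263.57945491] [ 0.14886929  0.43504302  1.29028177 -0.49794799  1.58377291 -1.23414137]
[582.56234602   2.92987316 228.93843876] [ 0.11851628  0.44055882  1.3670196  -0.5042597   1.49732928 -1.22074895]
[579.16209072 -19.31171545 189.96729559] [ 0.08354829  0.45427418  1.44460497 -0.51588016  1.40125479 -1.2053877 ]
21.433326528275135 [-0.12527553 -0.14716155 -1.65417876]
10.35 [0.11593515 0.30096419 0.28458229]
```

View pics/w4.png

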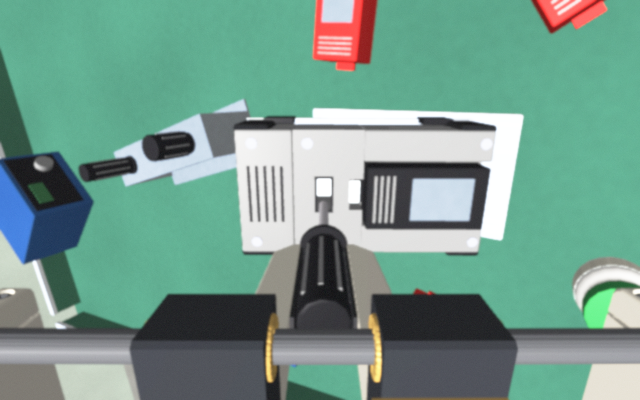

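View pics/s4.png

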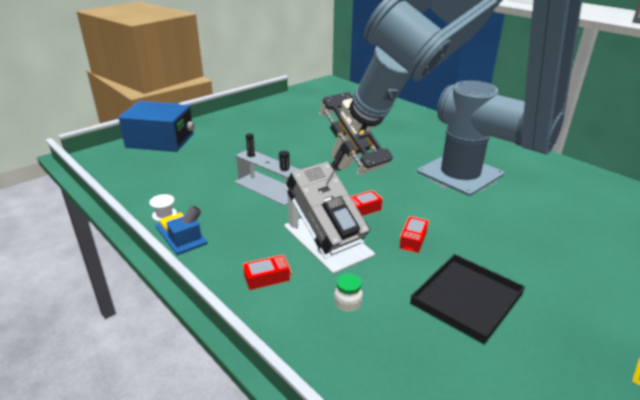

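```bash
python3 - <<'E'
from h import *
crop('w4',285,165,80,75,8,'c7')
m=load('w4')
# project the predicted rod tip, slot center
p,e=slotpose(25); tip=np.array(robot.current_tcp_pos())+R.from_euler('xyz',robot.current_eef_rot()).apply([0,0,96])
print('tip',proj(m,tip),'slot',proj(m,[w([36,0,0]),w([42,14,0]),w([30,14,0]),w([42,-14,0]),w([30,-14,0]),w([36,1,0]),w([36,0,4])]))
E
```

```text
tip [[323.1396004  203.89084245]] slot [[322.97188672 194.79803874]
 [316.11940917 210.15134416]
 [329.82141515 210.1542783 ]
 [315.92678067 179.00359057]
 [330.01989493 179.00693972]
 [322.97178231 195.90913462]
 [322.9697978  196.10742453]]
```

View pics/c7.png

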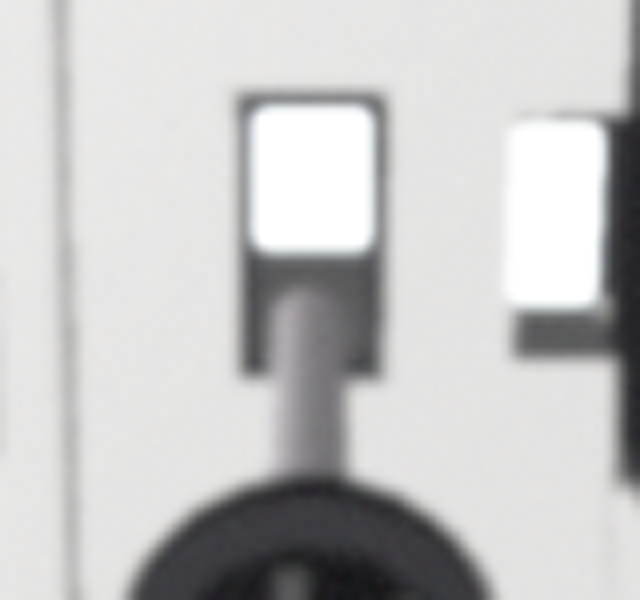

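```bash
python3 - <<'E'
from h import *
def depth(): 
    return 96-(MI.T@(np.array(robot.current_tcp_pos())-OI))[2]
def go(h,s,f):
    p,e=slotpose(h,-.7,-.9); r=robot.move_linear(p,e,speed=s,f_stop=f)
    F=np.array(robot.current_contact_force()); print(h,r,'depth %.2f'%depth(),'F inst',(MI.T@F).round(2),'t',round(robot.current_t(),2)); return r
if not go(10,60,4) and not go(-3,30,4) and not go(-33,40,4):
    go(-48,12,3)
E
```

```text
10 False depth -9.24 F inst [-0.95  0.14 -1.04] t 10.75
-3 False depth 3.09 F inst [-0.99 -1.01 -0.66] t 11.33
-33 False depth 32.79 F inst [-0.95  0.17 -0.91] t 12.23
-48 True depth 38.11 F inst [0.73 0.05 4.69] t 12.85
```

```bash
cat >> h.py <<'E'
def depth(): 
    return 96-(MI.T@(np.array(robot.current_tcp_pos())-OI))[2]
def go(h,s,f):
    p,e=slotpose(h,-.7,-.9); r=robot.move_linear(p,e,speed=s,f_stop=f)
    F=np.array(robot.current_contact_force()); print(h,r,'depth %.2f'%depth(),'F inst',(MI.T@F).round(2),'t',round(robot.current_t(),2)); return r
E
python3 - <<'E'
from h import *
for h in (-40,-42,-43.5,-44.5):
    if go(h,10,8): break
snap('wrist','w5')
E
```

```text
-40 False depth 39.19 F inst [ 0.3  -2.09  6.86] t 13.14
-42 False depth 41.10 F inst [ 0.46 -2.24  6.1 ] t 13.49
-43.5 False depth 42.51 F inst [-0.36 -1.67  6.84] t 13.79
-44.5 False depth 44.11 F inst [-0.94 -0.13  4.57] t 14.04
```

View pics/w5.png

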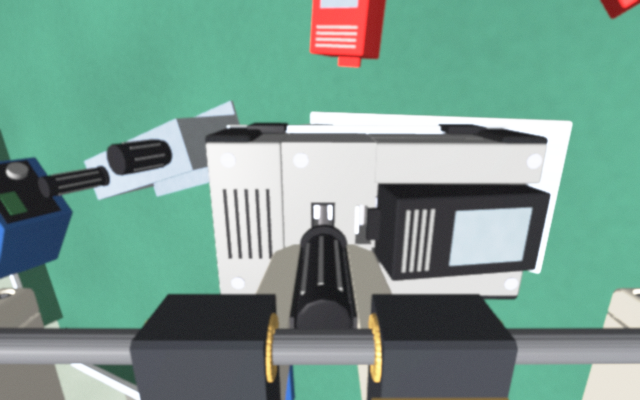

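```bash
python3 - <<'E'
from h import *
go(-30,40,None); go(90,180,15)
p=np.array([527.86,-344.49,256]); e=[-3.14152732,-5.8e-05,1.72327890]
robot.move_ptp(p,e); robot.sleep(.2); snap('wrist','w6'); snap('top','t6'); print(robot.current_t(),robot.current_gripper_width()*93)
m=load('w6'); print(proj(m,[p+[0,0,-96],[527.9,-344.5,90]]))
crop('w6',270,160,110,110,6,'c8')
E
```

```text
-30 False depth 30.37 F inst [-1.09 -0.22 -1.09] t 14.61
90 False depth -88.81 F inst [-0.38  0.91 -1.47] t 15.43
17.2417 21.654968369763797
[[321.46939526 205.84541516]
 [321.87262586 183.99334865]]
```

View pics/w6.png

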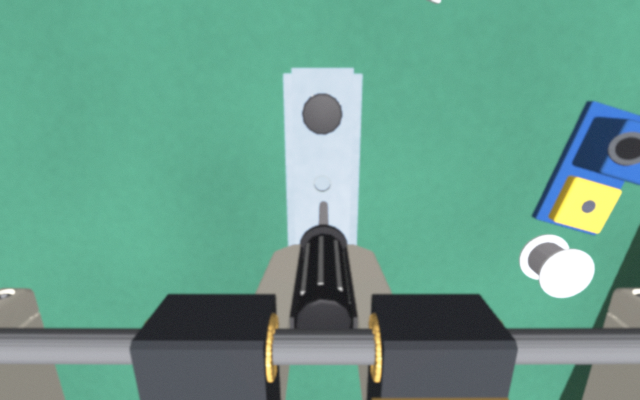

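View pics/c8.png

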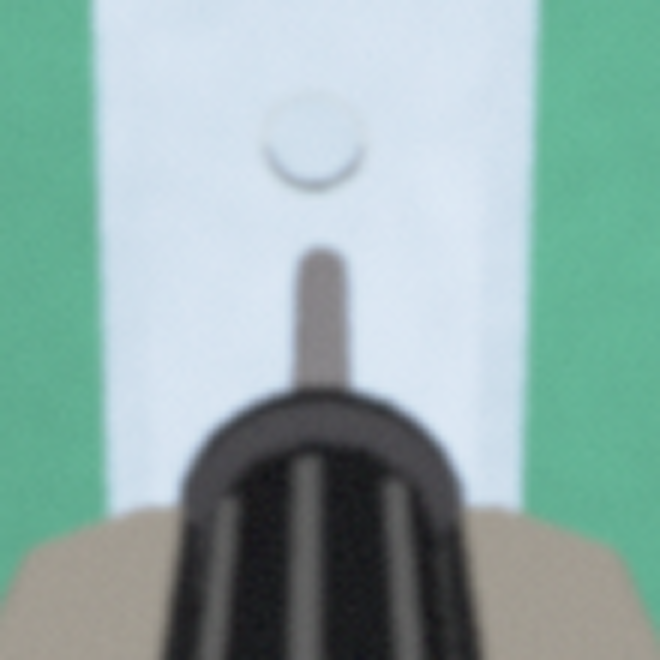

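```bash
python3 - <<'E'
from h import *
p=np.array([527.2,-344.4,0])
print(robot.move_linear(p+[0,0,180],speed=150), robot.move_linear(p+[0,0,112],speed=100,f_stop=5),robot.move_linear(p+[0,0,103],speed=15,f_stop=2.5),robot.current_tcp_pos(),robot.current_contact_force())
snap('wrist','w7'); print(robot.current_t())
E
```

```text
False False True [ 527.28297452 -344.50989303  105.87977109] [-0.01034583 -0.09280245  4.23299016]
19.25
```

View pics/w7.png

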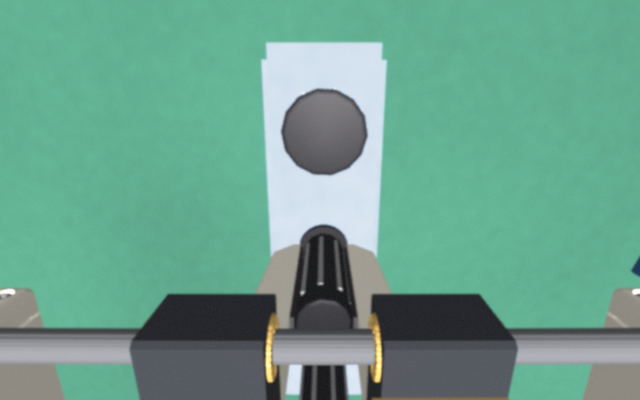

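```bash
python3 - <<'E'
from h import *
robot.move_gripper(0.55); robot.sleep(.2); p=np.array(robot.current_tcp_pos())
snap('wrist','w8a'); robot.move_linear(p+[0,0,100],speed=180); robot.sleep(.1); snap('wrist','w8')
p,e=lookat([575,0,125],330,[0,.5,.866],[0,1,0]); robot.move_ptp(p,e); robot.move_gripper(1.0);robot.sleep(.15); snap('wrist','w9'); snap('scene','s9');print(robot.current_t())
crop('w9',245,60,160,135,5,'c9'); crop('w9',245,175,160,140,5,'c10'); crop('s9',220,120,170,150,4,'c11')
E
```

```text
23.6333
```

View pics/w8.png

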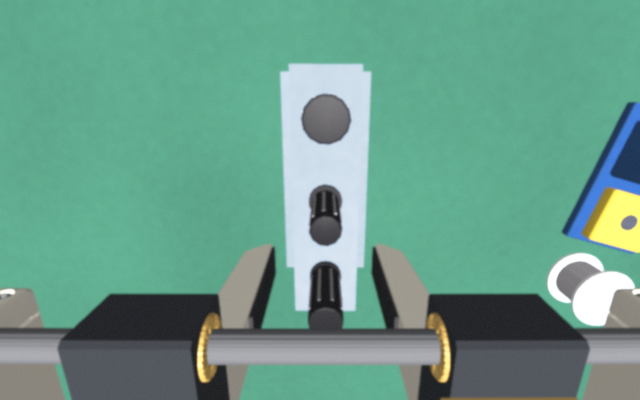

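View pics/c9.png

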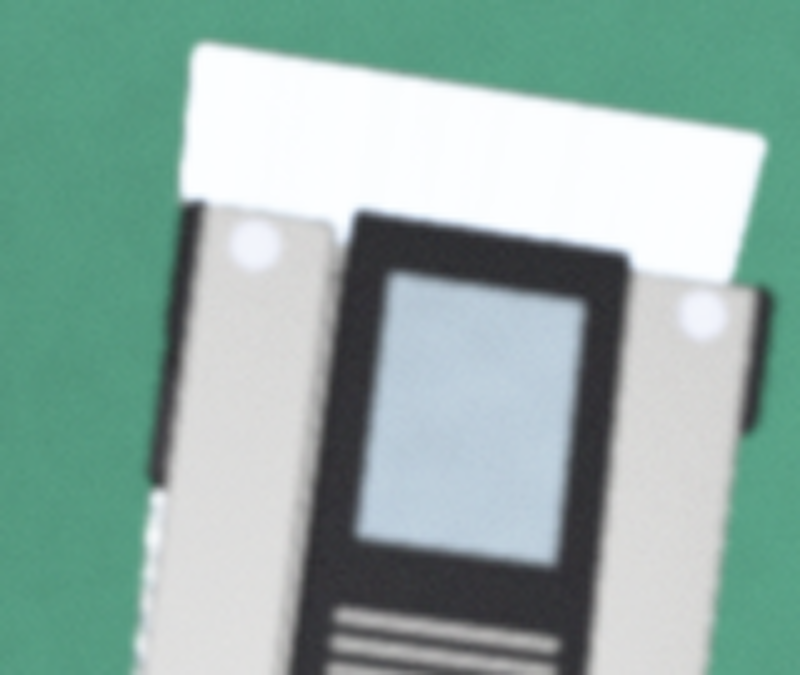

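View pics/c10.png

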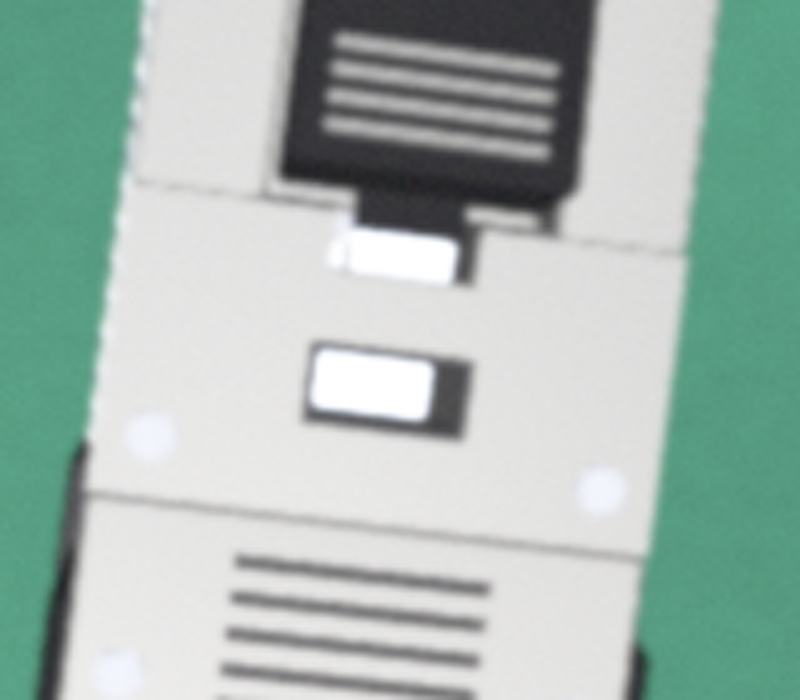

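View pics/c11.png

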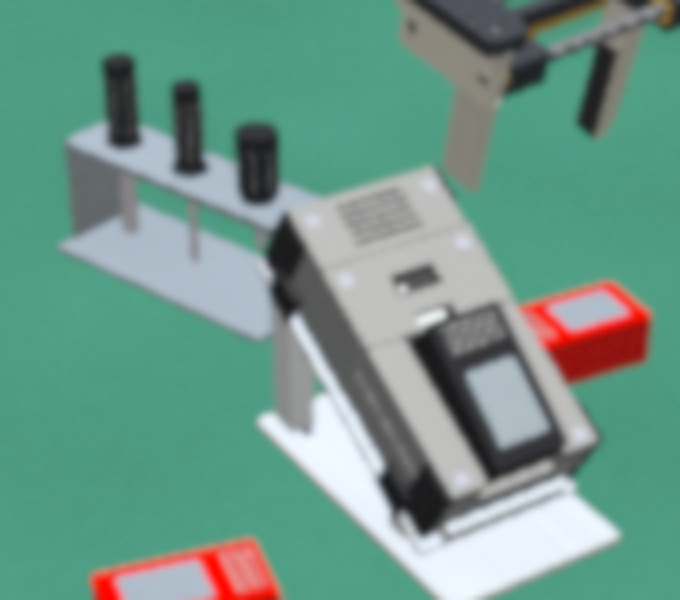

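```bash
python3 - <<'E'
from h import *
from scipy.optimize import least_squares
m=load('w9'); a=lambda x,y:(245+x/5-.4,60+y/5-.4); b=lambda x,y:(245+x/5-.4,175+y/5-.4)
I=np.array([a(355,211),a(630,255),b(281,175),b(577,192)])
L=np.array([[-50,-27,20.5],[-50,27,20.5],[50,-27,20.5],[50,27,20.5]],float)
def P(v):
    t=v[3];Rp=np.array([[np.cos(t),0,-np.sin(t)],[0,1,0],[np.sin(t),0,np.cos(t)]])
    return (L@Rp.T+v[:3])@MI.T+OI
f=lambda v:(proj(m,P(v))-I).ravel()
r=least_squares(f,[-49,0,0,.14]);print(r.x,f(r.x).reshape(-1,2).round(1).tolist())
r=least_squares(lambda u:f([u[0],u[1],u[2],.14]),[-49,0,0]);print(r.x,f(list(r.x)+[.14]).reshape(-1,2).round(1).tolist())
print('slot check',proj(m,w([36,0,0])), b(387,391))
# expected
c,s=np.cos(.14),np.sin(.14)
# head top at z=28:
print('centre z from head', 28-50*s-20.5*c)
t=load('top0')
E
```

```text
[-53.30117043   0.48744813  -5.88796971   0.10390935] [[-0.6, 0.2], [0.7, 0.1], [0.4, -2.2], [-0.4, 2.0]]
[-52.52481218   0.25635353  -3.53558238] [[-0.9, 0.3], [0.5, 0.2], [0.2, -2.4], [0.2, 2.0]]
slot check [[322.46607219 253.22591076]] (322.0, 252.79999999999998)
centre z from head 0.7234163454291149
```

```bash
cat >> h.py <<'E'
def packgrasp(lift,px=12,zt=3.0):
    t=.14; Xp=np.array([np.cos(t),0,np.sin(t)]); Zp=np.array([-np.sin(t),0,np.cos(t)])
    c=np.array([-52.3,.3,.3]); h=(zt-c[2]-px*Xp[2])/Zp[2]; p=c+px*Xp+h*Zp+[0,0,lift]
    x=-Xp; z=-Zp; M=MI@np.array([x,np.cross(z,x),z]).T
    return w(p), R.from_matrix(M).as_euler('xyz')
E
python3 - <<'E'
from h import *
p,e=packgrasp(70); robot.move_gripper(.85); robot.move_ptp(p,e)
print(robot.move_linear(packgrasp(15)[0],speed=120,f_stop=8)); r=robot.move_linear(packgrasp(0)[0],speed=40,f_stop=6)
print(r,robot.current_tcp_pos()-packgrasp(0)[0]); snap('wrist','w10'); print(robot.current_t())
E
```

```text
False
False [-0.1358115   0.00761811 -0.27774378]
25.8417
```

View pics/w10.png

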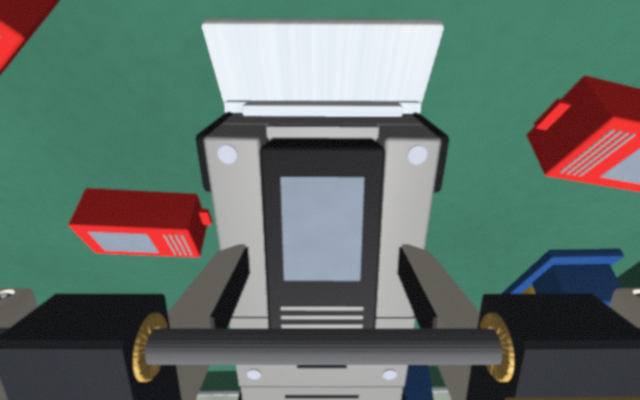

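```bash
python3 - <<'E'
from h import *
robot.move_gripper(0.0); print('w',robot.current_gripper_width()*93, robot.current_contact_force())
p0=np.array(robot.current_tcp_pos()); Z=MI[:,2]
robot.move_linear(p0+Z*15,speed=40); print(robot.current_contact_force())
robot.move_linear(p0+Z*85,speed=120); robot.sleep(.2); print('w',robot.current_gripper_width()*93, robot.current_contact_force())
snap('wrist','w11'); snap('scene','s11'); print(robot.current_t())
crop('s11',250,60,200,150,4,'c12')
E
```

```text
w 53.75774878018091 [-1.41855624 -0.79294326  1.44618368]
[ 0.94382796 -0.71850298 -2.72449214]
w 53.915794765221854 [-0.21336305 -0.67974217 -2.24238178]
27.925
```

View pics/w11.png

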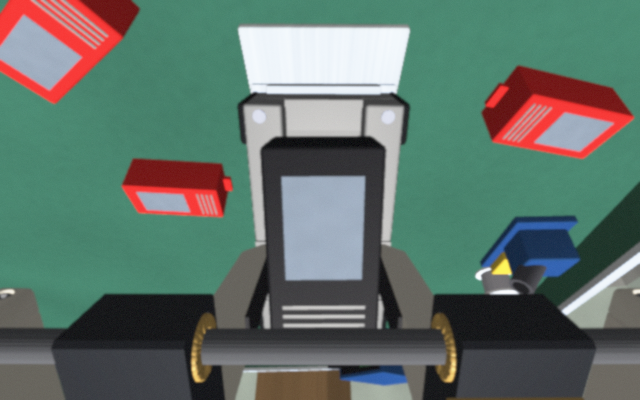

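View pics/c12.png

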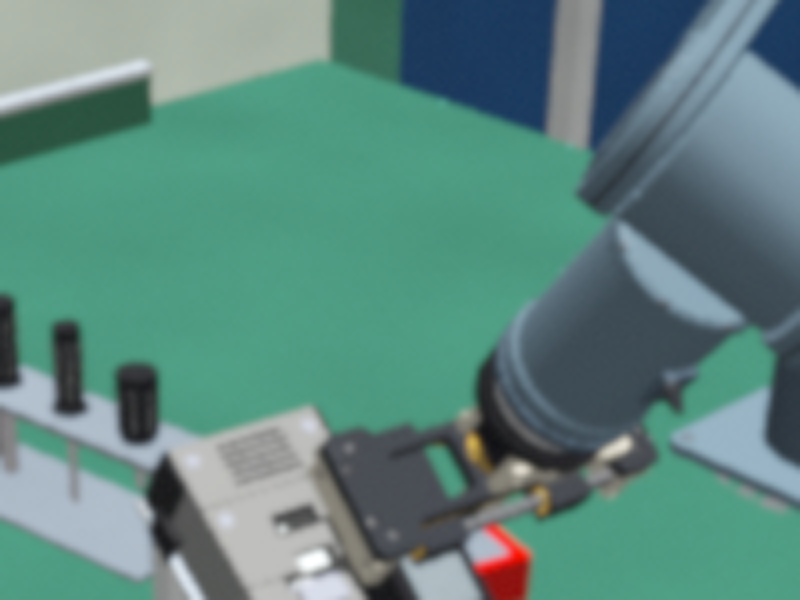

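```bash
python3 - <<'E'
from h import *
x=np.array([-.09,.996,0]);x/=np.linalg.norm(x); z=np.array([0,0,-1.]); e=R.from_matrix(np.array([x,np.cross(z,x),z]).T).as_euler('xyz')
P=np.array([491,326,0.])
print(robot.inverse_kinematics(P+[0,0,160],e))
robot.move_ptp(P+[0,0,160],e); robot.sleep(.2); snap('wrist','w12')
robot.move_linear(P+[0,0,55],speed=120); robot.sleep(.2); snap('wrist','w13'); snap('scene','s13'); print(robot.current_contact_force(),robot.current_gripper_width()*93,robot.current_t())
crop('s13',370,180,200,150,4,'c13')
E
```

```text
[0.39699751 0.37210045 1.52273233 0.         1.24675987 0.30688081]
[ 0.87622126 -0.12976587 -1.42769817] 53.845432317701544 30.55
```

View pics/w13.png

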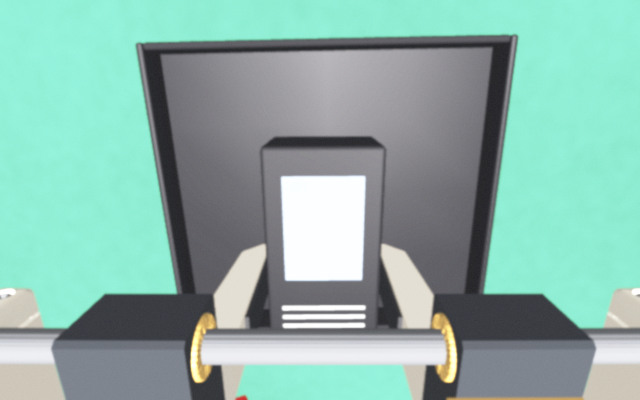

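View pics/c13.png

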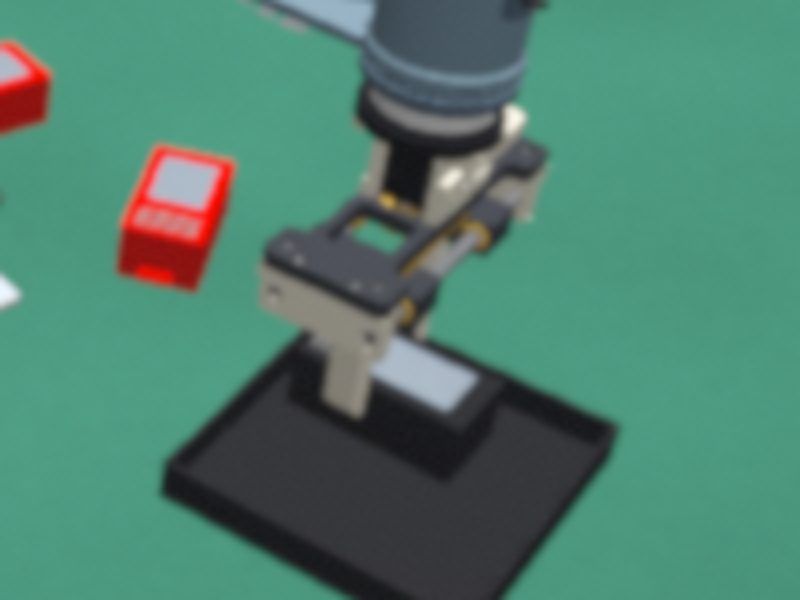

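```bash
python3 - <<'E'
from h import *
m=load('w13')
for p in [(142,46),(514,39),(180,290),(483,290)]: print(atz(m,p,26))
print(proj(m,[[491,338,26]]))
P=np.array([491,326,0.])
print(robot.move_linear(P+[0,0,32],speed=40,f_stop=4),robot.move_linear(P+[0,0,22],speed=10,f_stop=2),robot.current_tcp_pos(),robot.current_contact_force(),robot.current_t())
E
```

```text
[388.498428   424.95224713  26.        ]
[580.29262718 445.74118122  26.        ]
[403.502359   281.49715348  26.        ]
[597.8934404  298.95804493  26.        ]
[[323.33318917 219.34454115]]
False True [490.92095411 325.78500309  24.30861941] [-0.73330736 -0.11980348  4.11251049] 32.0083
```

```bash
python3 - <<'E'
from h import *
robot.move_gripper(.72); robot.sleep(.2); p=np.array(robot.current_tcp_pos())
robot.move_linear(p+[0,0,130],speed=130); robot.sleep(.2); snap('wrist','w14'); snap('scene','s14'); snap('top','t14'); print(robot.current_t(),robot.current_contact_force())
crop('s14',370,180,200,150,4,'c14'); crop('s14',140,120,260,200,3,'c15')
E
```

```text
34.1917 [-0.20974548 -0.32110001  0.32097035]
```

View pics/w14.png

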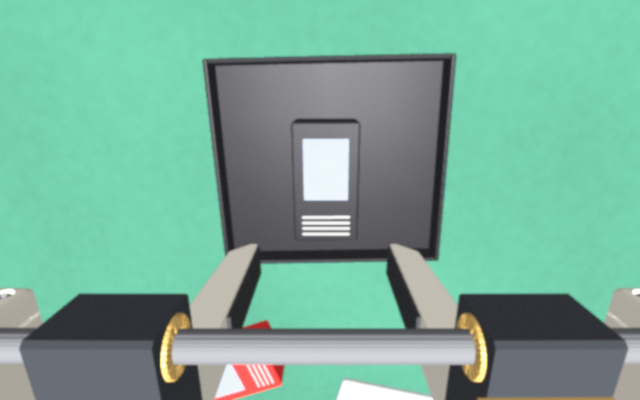

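View pics/c14.png

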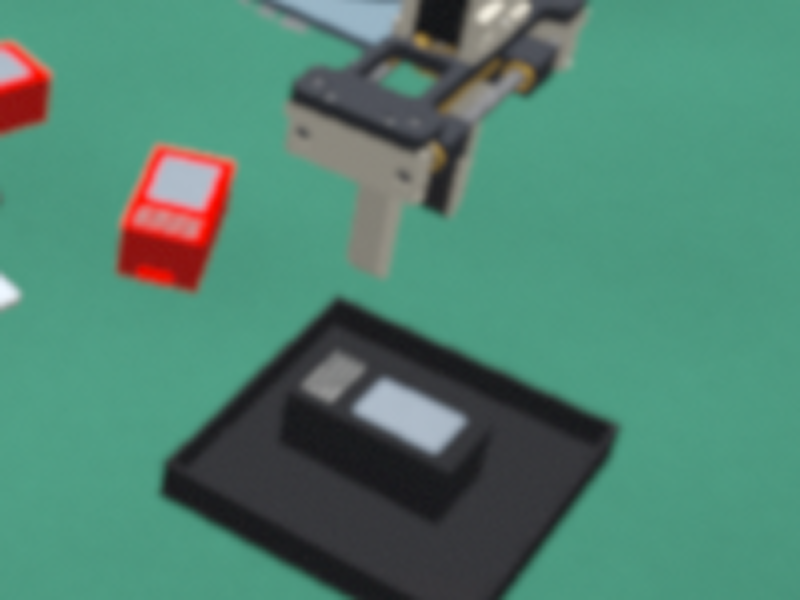

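View pics/c15.png

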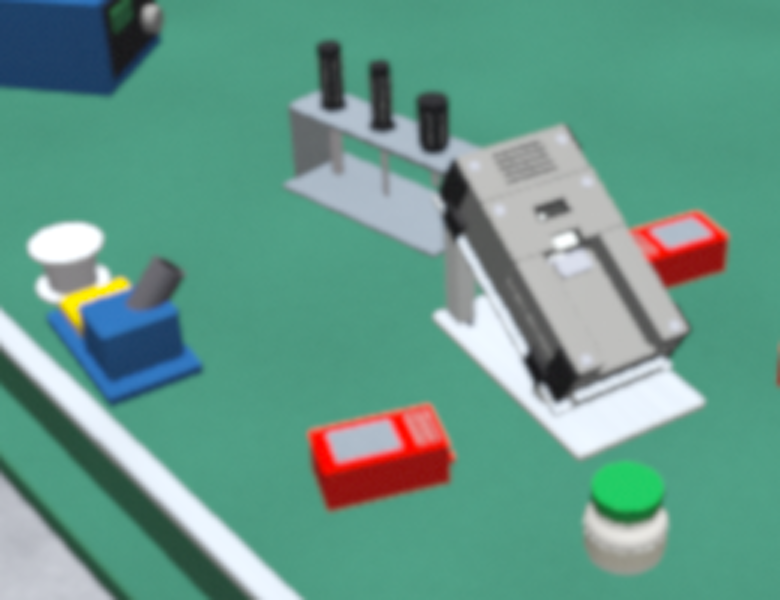

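View pics/t14.png

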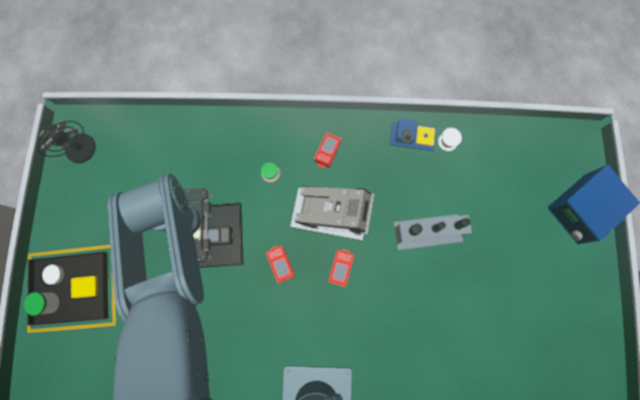

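The pack lies flat inside the tray at w14 (325,180). The bay is empty, all three drivers hang upright in the rack, and the jar is still at top-view (270,172).

```bash
python3 -c "
from h import *
robot.hand_in(); print(robot.current_t())"
```

```text
the job is handed in; nothing more can be done
the job is handed in; nothing more can be done
```

The pack is out of the instrument and lying flat in the black tray, and I handed the job in about 34 s into the 72 s allowed.

- **Catch:** The rod touched the tab at 38.1 mm and I pressed to 44.1 mm, with readings of up to about 7 N. The force then fell to 4.6 N as the pack head sprang up, and I stayed short of the dead stop.
- **Rod:** I lowered it back into the middle hole until its collar met the plate, at the same height as when I picked it up. The last scene picture shows it hanging upright with the other two drivers in place.
- **Pack:** I pinched it across its width (53.8 mm measured against 54 mm) and drew it out square to the back face. I set it down with a 2 N force stop. The last pictures show it flat in the tray, clear of the walls, with the gripper touching nothing.
- **Jar:** It has not moved in the top view.

Two checks disagreed slightly:

- **Instrument height:** The camera fit came out about 4 mm lower than the stated 185 mm edge implies. I used the midpoint, and the tab contact at 38.1 mm against the stated 38 mm supported it.
- **Released pack:** The fit to the pack's tilted pose was poor (2 px off), so I used the stated geometry for the grasp height. The grasp held without slipping.

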